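Switch the connector feeder to the other tray

TASK

Rock the seesaw chute of the feeder fully over to its other side (its raised thumb tab is there to be pressed down), then push both connector barrels with the fingertips along the feed rail, away from the loading end, until they drop on to the chute and roll into the tray on the side that is now low. Do not lift or carry the barrels, do not touch them again once they roll away from the line of the rail, and leave the other things on the bench where they are.

Things in the scene. Friction and masses are not known exactly. Their poses are not given: they have to be found in the camera images.
- feeder: fixed bench feeder; origin on the bench under the chute's pivot, z up, x pointing away from the loading end. A level feed rail runs along x at y = 0 from x = -164 to -24 mm; beyond its open end the seesaw chute crosses it at right angles, with an open grey tray under each end of the chute
- rail_end (a point): middle of the feed rail's open end, on its floor, 107 mm above the bench (feeder x = -24 mm). The rail is 44 mm wide; along both its sides runs a guide strip 5 mm high (top 112 mm above the bench), the strips 21 mm apart
- tray_left (a point): centre of the floor of the left (feeder +y) tray, 5 mm above the bench; inside 102 mm along y, 102 mm along x; inner wall 40, side walls 45, outer wall 75 mm high
- tray_right (a point): the same for the right (feeder -y) tray
- gate (a joint): tilt of the seesaw chute about its pivot, an axis along the feeder's x, 95 mm above the bench. +0.40: fully over, left (+y) end down, feeding the left tray; -0.40: fully over, right end down, feeding the right tray. Top-heavy (0.3 kg): never stays level, and once past the middle falls to the other stop by itself; about 1 N on a raised thumb tab moves it
- chute_mid (a point): middle of the chute's polished floor, 8 mm below the rail's floor. The chute is a steel trough 200 mm long along y, 62 mm wide inside (feeder x = -22 to 40 mm); over its far wall at the middle sits a dark round weight 70 mm long, 22 mm across, its top 156 mm above the bench
- tab_left (a point): centre of the top of the left thumb tab, a flat rubber-faced pad 42 (x) by 44 (y) mm on the chute's near side, 47 mm nearer than the pivot (feeder x = -47 mm) and 76 mm to the left of it; 115 mm above the bench when level, about 28 mm higher when raised and 31 mm lower when down
- tab_right (a point): the same for the right thumb tab, 76 mm to the right of the pivot
- barrel_front: loose steel connector barrel, a plain cylinder 24 mm in diameter, 34 mm long, 40 to 85 g, polished (friction about 0.2), lying along the feed rail between the guide strips, the one nearer the chute; origin at its centre, x along its axis. Pushed off the rail's open end it rolls down the chute
- barrel_rear: an identical barrel lying behind it on the rail, 7 to 27 mm clear of it; pushed from behind it pushes the front one ahead. Push slowly (about 30 mm/s) so that the front one has rolled away before the rear one follows on to the chute
- filter_box: loose blue metal box 70 x 90 x 38 mm with a bare metal cover and a short stub on one side, on the bench; bystander
- tester: loose blue hand-held tester 150 x 75 x 32 mm lying on the bench; bystander
- driver: loose screwdriver lying on the bench near the robot; bystander
- tape: loose roll of black tape, 90 mm across, 20 mm high, on the bench; bystander
- cleaner: loose metal spray can 52 mm across, 130 mm high, on the bench; bystander
- dial: loose black control knob 34 mm across, 22 mm high, standing on the bench beside the feed rail; bystander
- end_cap: loose brass cap 28 mm across, 30 mm high, standing on the bench beside the feed rail; bystander
Things that resemble listed ones, but are neither listed nor needed, are in the scene too. Leave any red look-alike of the barrel_rear alone.

How it is judged:
By the outcome, as a careful person would: the job done as asked, in the order asked, and still so for the second after the job is handed in, with the robot touching nothing.
It also fails if it takes over 48 s, if anything falls off the work surface, if the arm or the gripper's body presses on something with over 40 N, if the wrist force passes 120 N, or if a joint passes its speed limit or range.

ROBOT

A 7-joint arm with a two-finger parallel gripper is mounted at the origin on the work surface. World frame = base frame: x ahead of the robot, y to its left, z up, the work surface at z = 0. Lengths are in m, angles in rad, forces in N, time in s.
With the tool pointing down it reaches from about 0.425 to 0.925 m from the base axis. Payload 6.8 kg.
Tool frame: the origin (TCP) lies on the centre line of the jaws, within the pads' length; the fingertips stand 19 mm ahead of it and the grasp point (between the pads) is the TCP (r.tip_extent is the y of the fingertips in the tool frame, in m); y points along the fingers, z is the direction in which the jaws open and shut, and the axes are right-handed (so a half turn about y gives the same grasp; the last joint's range is limited). The gripper opens to 85 mm and grips with 20 to 120 N. Pads are 22 mm wide; open, the fingers measure 114 mm over their backs; the gripper's body (76 mm by 85 mm) begins 54 mm behind the grasp point. The pads swing forward as they close: fully open they stand 13 mm farther back than shut.
Start: joints at [1.034, 0.477, 0.022, 1.555, -0.011, 1.109, -0.083], TCP at [0.281, -0.614, 0.25] pointing down, gripper open.
Joint ranges: [-2.96, 2.96], [-0.34, 2.1], [-1.41, 1.46], [0.24, 2.44], [-1.37, 4.51], [0.17, 1.92], [-2.96, 2.96]. Speed limits (rad/s): [2.39, 2.39, 3.14, 3.14, 3.14, 3.14, 3.14].

INTERFACE

Orientations are given as a rotation vector (axis times angle).
In Python, from bench import r gives the robot as it stands. The module is installed in compiled form; this text tells all that it offers.
- The arm moves only by the tool jog_arm, never from a script. Its argument "motion" is a list of rows, each a list of 3 entries, a list of its own where there are three numbers: the opening, from 0 (shut) to 1 (fully open), then the shift along the tool's x, y, z in m, then the turn, a rotation vector about the tool's x, y, z in degrees. A call has 1 to 10 rows; each row shifts and turns the commanded pose from where the row before left it, along the tool's axes as they then stand; what a row does not reach is not made up. A row lasts 1/12 s, in which the tool goes at most 41.7 mm and 7.16 degrees, less where a joint would pass 70% of its speed; a pose out of reach is approached as far as the arm can. A call with a gripper value outside its range is refused whole. The fingers move at their own pace and stop on an object; "force" is the grip in N (left out, the last holds). Time passes only in rows, so rows that do not move let the fingers close. It gives the time, the measured TCP pose, the force and the opening at its end, in the units of the state.
- r.get_obs(): the state, without advancing time (a new reading comes with each control period).
- r.grab_frame(name): name is "side" or "top"; returns a dict with "image" (400x640x3 uint8, red, green, blue), "range_z" (400x640 float32, m along the optical axis (not along the pixel's ray), 0 where there is no reading), "fx", "fy", "cx", "cy" (pixels), "k1" (the pictures are not rectified: a ray, as slopes to the right and down, at radius r is drawn at 1 + k1 r^2 times it, then the intrinsics apply), "xyz" and "orientation" of the camera in the world. Camera axes: x right, y down, z forward; pixel columns grow to the right and rows downward; lengths in m; the calibration is good to about 2 mm. A picture is of the moment at which its call begins.
- r.hand_in(): hands the job in, once; it reports no verdict.
The state is a dict: "clock": time; "joints": joint angles; "qvel": joint speeds; "tau": joint torques, N m; "tcp_pos": TCP position; "orientation": TCP orientation; "contact_force": force on the tool from outside, world axes, zero at the start; "moment": the same for the moment, N m; "grip_width": finger opening in m.
Only numpy, scipy, OpenCV 4.12 (cv2) and the standard library are available. Lean on these libraries where they do the work, as an engineer would, in place of code of your own. Each camera call takes 0.05 s, during which the arm holds its last target.

## Working session

There is one attempt and no reset: what is moved stays moved. The work goes in short steps, Python scripts to look and compute and a tool call to move; the robot and the scene stay as the last step left them, time stands still between calls to the robot, and variables do not carry over. Pictures are saved under pics/ and viewed, and the job is handed in when it is done.

Besides the shell and the picture viewer there is one more tool, called in YAML: its name, and indented under it one key for each argument. jog_arm: Moves the arm, as the interface text tells. Its arguments: {"type":"object","properties":{"motion":{"type":"array","items":{"type":"array"}},"force":{"type":"number"}},"required":["motion"]}

```bash
mkdir -p pics
cat > h.py <<'E'
import numpy as np,cv2
from scipy.spatial.transform import Rotation as R
from bench import r
def Rm(o):
    o=np.array(o,float)
    return o if o.shape==(3,3) else R.from_rotvec(o).as_matrix()
def cloud(f):
    h,w=f["range_z"].shape
    u,v=np.meshgrid(np.arange(w),np.arange(h))
    return pts(f,u,v,f["range_z"])
def rays(f,u,v):
    xd=(np.asarray(u,float)-f["cx"])/f["fx"]; yd=(np.asarray(v,float)-f["cy"])/f["fy"]
    x,y=xd.copy(),yd.copy()
    for _ in range(20):
        s=1+f["k1"]*(x*x+y*y); x,y=xd/s,yd/s
    return x,y
def pts(f,u,v,z):
    x,y=rays(f,u,v)
    p=np.stack([x*z,y*z,z*np.ones_like(x)],-1)
    return p@Rm(f["orientation"]).T+np.array(f["xyz"])
def onplane(f,u,v,h):
    x,y=rays(f,u,v); d=np.stack([x,y,np.ones_like(x)],-1)@Rm(f["orientation"]).T
    c=np.array(f["xyz"]); return c+d*((h-c[2])/d[...,2])[...,None]
def save(f,n): cv2.imwrite(f"pics/{n}.png",f["image"][:,:,::-1])
E
python3 - <<'E'
from h import *
import pickle
for n in("top","side"):
    f=r.grab_frame(n); save(f,n+"0"); pickle.dump(f,open(n+"0.pkl","wb")); print(n,f["xyz"],f["orientation"],f["fx"],f["k1"])
print(r.get_obs(),r.tip_extent)
E
```

```text
top [ 0.30485292 -0.00163845  1.04125443] [-2.12750539  2.16135418 -0.22479684] 365.4960814660395 -0.00011734138943926793
side [-0.05041505 -0.86344979  1.0042186 ] [-2.22942426  0.65112989 -0.28399304] 506.18880734482804 -0.06321551323677393
{'clock': 0.1, 'joints': array([ 1.03389979,  0.47774109,  0.02235703,  1.55634701, -0.01148062,
        1.10929299, -0.08310061]), 'qvel': array([ 1.11081259e-03, -8.77943050e-04, -9.80595747e-04, -2.13795733e-03,
        4.89741313e-05, -9.13513277e-04, -2.15933066e-04]), 'tau': array([ 4.35867740e-03, -5.97768009e+01,  1.61392674e+00, -2.81956387e+01,
        1.28710584e-02,  5.09426973e-03,  2.48754088e-05]), 'tcp_pos': array([ 0.28042109, -0.61344571,  0.24940969]), 'orientation': array([-0.43266915,  1.98627963, -1.98306045]), 'contact_force': array([ 0.47839587,  0.71562498, -0.52714232]), 'moment': array([-0.01564282,  0.01071745,  0.0446381 ]), 'grip_width': 0.08515621467481718} 0.019
```

View pics/top0.png

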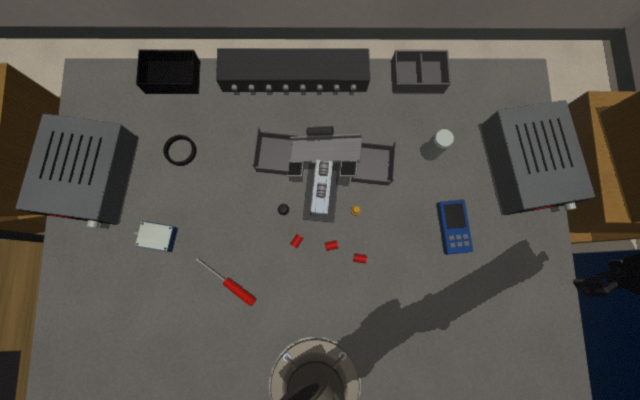

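View pics/side0.png

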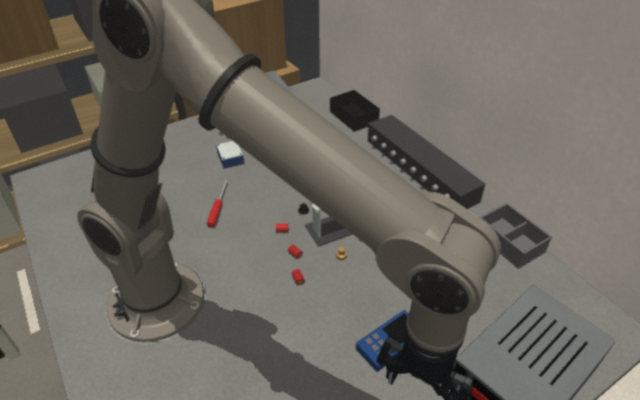

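Run:
```python
from h import *
import pickle
f=pickle.load(open("top0.pkl","rb"))
im=f["image"][110:240,230:410]
cv2.imwrite("pics/zoom0.png",cv2.resize(im,None,fx=4.4,fy=4.4,interpolation=cv2.INTER_CUBIC)[:,:,::-1])
P=cloud(f)
np.set_printoptions(precision=3,suppress=True,linewidth=200)
for (u,v) in [(295,168),(347,168),(300,150),(350,150),(325,148),(320,131),(323,165),(321,189),(318,205),(312,200),(283,209),(356,210),(320,215),(275,153),(375,163),(465,225),(100,60)]:
    print(u,v,P[v,u])
```

```text
295 168 [0.572 0.045 0.082]
347 168 [ 0.554 -0.09   0.141]
300 150 [0.627 0.032 0.069]
350 150 [ 0.607 -0.101  0.125]
325 148 [ 0.622 -0.037  0.099]
320 131 [ 0.651 -0.023  0.149]
323 165 [ 0.565 -0.029  0.133]
321 189 [ 0.502 -0.023  0.131]
318 205 [ 0.464 -0.015  0.109]
312 200 [ 0.478 -0.     0.107]
283 209 [0.47  0.082 0.02 ]
356 210 [ 0.462 -0.123  0.032]
320 215 [ 0.452 -0.022  0.014]
275 153 [0.639 0.107 0.005]
375 163 [ 0.606 -0.187  0.006]
465 225 [ 0.416 -0.43   0.03 ]
100 60 [ 0.94  0.64 -0.  ]
```

View pics/zoom0.png

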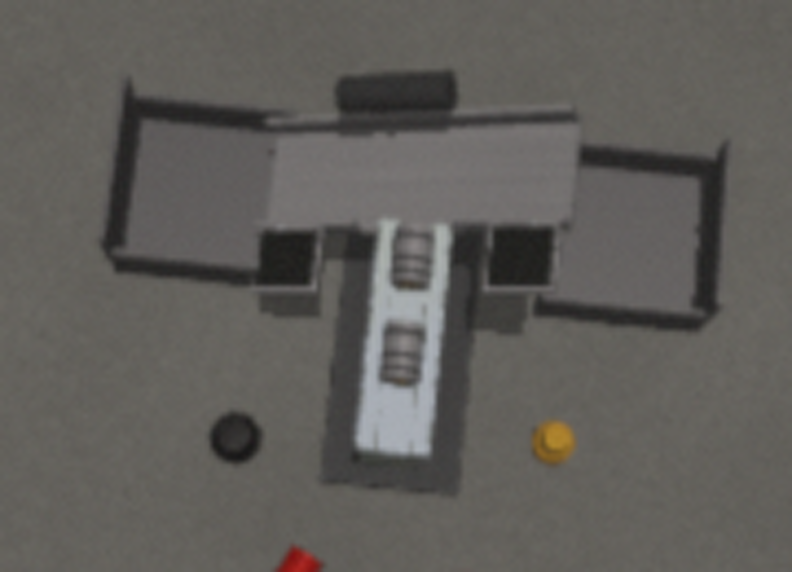

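Run:
```python
from h import *
import pickle
np.set_printoptions(precision=4,suppress=True,linewidth=200)
f=pickle.load(open("top0.pkl","rb"));P=cloud(f);im=f["image"].astype(int)
sub=np.zeros(P.shape[:2],bool);sub[155:225,290:345]=1
m=sub&(P[...,2]>.100)&(P[...,2]<.137)&(im.min(-1)>0)
# rail = bright + barrels
v,u=np.nonzero(m&(abs(P[...,1]+.022)<.045))
m8=np.zeros(m.shape,np.uint8);m8[v,u]=1
n,l,s,c=cv2.connectedComponentsWithStats(m8);k=1+np.argmax(s[1:,4]);v,u=np.nonzero(l==k)
q=P[v,u][:,:2]
q=q[q[:,0]<.56]
rect=cv2.minAreaRect((q*1000).astype(np.float32));print(rect,cv2.boxPoints(rect))
yy=np.bincount(v);print(v.min(),v.max())
# row-wise mid
mids=[];
for row in range(v.min(),v.max()+1):
    uu=u[v==row]
    pr=P[row,uu]; pr=pr[pr[:,0]<.58]
    if len(pr)>8: mids.append((pr[:,0].mean(),(pr[:,1].max()+pr[:,1].min())/2,np.ptp(pr[:,1])))
mids=np.array(mids);print(mids[::4])
print("yaw",np.polyfit(mids[:,0],mids[:,1],1))
# weight: z>.145
w=np.zeros(m.shape,bool);w[120:140,295:345]=1
ww=w&(P[...,2]>.138);print("weight",P[ww].mean(0),P[ww].min(0),P[ww].max(0))
qq=(P[ww][:,:2]*1000).astype(np.float32);print(cv2.minAreaRect(qq))
# barrels
bm=sub&(P[...,2]>.119)&(P[...,2]<.136)&(abs(P[...,1]+.025)<.02)
n,l,s,c=cv2.connectedComponentsWithStats(bm.astype(np.uint8))
for k in range(1,n):
    if s[k,4]>20:
        p=P[l==k];print("barrel",p.mean(0),p.min(0),p.max(0),s[k])
# tabs
for a,b in((345,160),(287,160)):
    t=np.zeros(m.shape,bool);t[b:b+18,a-5:a+16]=1
    t&=im.max(-1)<40
    p=P[t];print("tab",p.mean(0),p.min(0),p.max(0))
# tray floors
for a,b in((372,150),(262,138)):
    t=np.zeros(m.shape,bool);t[b:b+30,a-3:a+25]=1
    t&=abs(P[...,2]-.005)<.003
    print("tray",P[t].min(0),P[t].max(0))
```

```text
((503.611572265625, -23.769989013671875), (43.69793701171875, 116.2979507446289), 83.21067810058594) [[443.2874 -38.5914]
 [558.7698 -52.34  ]
 [563.9357  -8.9485]
 [448.4533   4.8001]]
155 213
[[ 0.5773 -0.0445  0.0448]
 [ 0.5679 -0.0315  0.0396]
 [ 0.5575 -0.03    0.0421]
 [ 0.5472 -0.0299  0.0423]
 [ 0.5391 -0.027   0.0419]
 [ 0.5284 -0.0268  0.0419]
 [ 0.5147 -0.0252  0.039 ]
 [ 0.5045 -0.0239  0.0418]
 [ 0.4938 -0.0238  0.0419]
 [ 0.4857 -0.0209  0.0415]
 [ 0.475  -0.0208  0.0416]
 [ 0.4646 -0.0179  0.0413]
 [ 0.4541 -0.0177  0.0412]]
yaw [-0.1318  0.0421]
weight [ 0.6444 -0.0262  0.1718] [ 0.3049 -0.0565  0.138 ] [0.6658 0.0107 1.0413]
((486.1602783203125, -28.89535903930664), (360.4970703125, 67.10445404052734), 1.9950424432754517)
barrel [ 0.56   -0.0306  0.1276] [ 0.543  -0.0429  0.119 ] [ 0.5778 -0.019   0.1339] [319 161  10  14 122]
barrel [ 0.5023 -0.0238  0.1273] [ 0.4854 -0.0367  0.1192] [ 0.5214 -0.0105  0.1333] [316 182  11  15 130]
tab [ 0.554  -0.0925  0.1414] [ 0.5384 -0.1081  0.1318] [ 0.5701 -0.0776  0.1512]
tab [0.5682 0.0458 0.0907] [ 0.3049 -0.0016  0.0249] [0.5872 0.0791 1.0413]
tray [ 0.5569 -0.2475  0.002 ] [ 0.6467 -0.1672  0.008 ]
tray [0.5958 0.0747 0.002 ] [0.6867 0.154  0.008 ]
```

```bash
cat >> h.py <<'E'
np.set_printoptions(precision=4,suppress=True,linewidth=200)
yaw=-0.119; O=np.array([.6087,-.0364]); fx=np.array([np.cos(yaw),np.sin(yaw)]); fy=np.array([-fx[1],fx[0]])
def F(x,y,z): return np.r_[O+fx*x+fy*y,z]
def toF(p): d=np.asarray(p)[:2]-O; return np.r_[d@fx,d@fy,p[2]]
def state():
    o=r.get_obs();M=Rm(o["orientation"])
    print("t",o["clock"],"tcp",o["tcp_pos"],"feeder",toF(o["tcp_pos"]),"F",o["contact_force"],"w",o["grip_width"]);print("tool axes cols\n",M)
    return o,M
def delta(p):
    o,M=state();print("tool shift",M.T@(np.array(p)-o["tcp_pos"]))
E
python3 - <<'E'
from h import *
o,M=state()
# desired: tool y down, x axis candidates
for a in range(4):
    th=yaw+a*np.pi/2; x=np.array([np.cos(th),np.sin(th),0]); y=np.array([0,0,-1]); D=np.stack([x,y,np.cross(x,y)],1)
    print(a,"turn deg tool",np.degrees(R.from_matrix(M.T@D).as_rotvec()),"x",x)
print(toF([.56,-.0306,.131]),toF([.5023,-.0238,.131]),toF([.554,-.0925,.14]))
print(F(-.047,-.068,.19)); print(o["joints"])
delta(F(-.047,-.068,.25))
E
```

```text
t 0.1 tcp [ 0.2804 -0.6134  0.2494] feeder [-0.2575 -0.6119  0.2494] F [ 0.4784  0.7156 -0.5271] w 0.08515621467481718
tool axes cols
 [[-0.9095 -0.0008  0.4158]
 [-0.4158  0.0014 -0.9095]
 [ 0.0001 -1.     -0.0017]]
0 turn deg tool [   0.0453 -148.6126   -0.1198] x [ 0.9929 -0.1187  0.    ]
1 turn deg tool [  0.0475 121.3873   0.1053] x [0.1187 0.9929 0.    ]
2 turn deg tool [ 0.0901 31.3873  0.0341] x [-0.9929  0.1187  0.    ]
3 turn deg tool [  0.0906 -58.6127  -0.0409] x [-0.1187 -0.9929  0.    ]
[-0.049 -0.     0.131] [-0.1071 -0.0001  0.131 ] [-0.0477 -0.0622  0.14  ]
[ 0.554  -0.0983  0.19  ]
[ 1.0339  0.4777  0.0224  1.5563 -0.0115  1.1093 -0.0831]
t 0.1 tcp [ 0.2804 -0.6134  0.2494] feeder [-0.2575 -0.6119  0.2494] F [ 0.4784  0.7156 -0.5271] w 0.08515621467481718
tool axes cols
 [[-0.9095 -0.0008  0.4158]
 [-0.4158  0.0014 -0.9095]
 [ 0.0001 -1.     -0.0017]]
tool shift [-0.4629 -0.0001 -0.3547]
```

jog_arm:
  motion:
    - [0, [0, 0, 0], [0, -6.5, 0]]
    - [0, [0, 0, 0], [0, -6.5, 0]]
    - [0, [0, 0, 0], [0, -6.5, 0]]
    - [0, [0, 0, 0], [0, -6.5, 0]]
    - [0, [0, 0, 0], [0, -6.5, 0]]
    - [0, [0, 0, 0], [0, -6.5, 0]]
    - [0, [0, 0, 0], [0, -6.5, 0]]
    - [0, [0, 0, 0], [0, -6.5, 0]]
    - [0, [0, 0, 0], [0, -6.6, 0]]
    - [0, [0, 0, 0], [0, 0, 0]]
  force: 40

```text
clock: 0.93
tcp_pos: [0.2803, -0.6137, 0.2497]
orientation: [-1.152, 1.295, -1.293]
contact_force: [-0.2, -0.0, -0.3]
grip_width: -0.0
```

Run:
```python
from h import *
delta(F(-.047,-.068,.25))
```

```text
t 0.9333 tcp [ 0.2803 -0.6137  0.2497] feeder [-0.2575 -0.6122  0.2497] F [-0.2084 -0.0113 -0.2762] w -6.828259385905152e-06
tool axes cols
 [[-0.1152 -0.0003  0.9933]
 [-0.9933  0.0011 -0.1152]
 [-0.001  -1.     -0.0004]]
tool shift [-0.5434  0.0002  0.2124]
```

jog_arm:
  motion:
    - [0, [-0.036, 0, 0.014], [0, 0, 0]]
    - [0, [-0.036, 0, 0.014], [0, 0, 0]]
    - [0, [-0.036, 0, 0.014], [0, 0, 0]]
    - [0, [-0.036, 0, 0.014], [0, 0, 0]]
    - [0, [-0.036, 0, 0.014], [0, 0, 0]]
    - [0, [-0.036, 0, 0.014], [0, 0, 0]]
    - [0, [-0.036, 0, 0.014], [0, 0, 0]]
    - [0, [-0.036, 0, 0.014], [0, 0, 0]]
    - [0, [-0.036, 0, 0.014], [0, 0, 0]]
    - [0, [-0.036, 0, 0.014], [0, 0, 0]]

```text
clock: 1.77
tcp_pos: [0.4629, -0.2714, 0.2503]
orientation: [-1.148, 1.3, -1.3]
contact_force: [0.6, -0.9, -0.4]
grip_width: -0.0001
```

jog_arm:
  motion:
    - [0, [-0.036, 0, 0.014], [0, 0, 0]]
    - [0, [-0.036, 0, 0.014], [0, 0, 0]]
    - [0, [-0.036, 0, 0.014], [0, 0, 0]]
    - [0, [-0.036, 0, 0.014], [0, 0, 0]]
    - [0, [-0.036, 0, 0.014], [0, 0, 0]]
    - [0, [0, 0, 0], [0, 0, 0]]
    - [0, [0, 0, 0], [0, 0, 0]]

```text
clock: 2.35
tcp_pos: [0.5541, -0.0997, 0.2501]
orientation: [-1.151, 1.295, -1.294]
contact_force: [0.1, -1.2, -0.4]
grip_width: -0.0001
```

Run:
```python
from h import *
delta(F(-.047,-.068,.25))
f=r.grab_frame("side"); cv2.imwrite("pics/side1.png",cv2.resize(f["image"][130:330,230:530],None,fx=2.5,fy=2.5)[:,:,::-1])
f=r.grab_frame("top"); cv2.imwrite("pics/top1.png",cv2.resize(f["image"][90:250,220:420],None,fx=3.7,fy=3.7)[:,:,::-1])
```

```text
t 2.35 tcp [ 0.5541 -0.0997  0.2501] feeder [-0.0467 -0.0693  0.2501] F [ 0.0627 -1.191  -0.3934] w -0.00011279365145470614
tool axes cols
 [[-0.1167  0.      0.9932]
 [-0.9932  0.0012 -0.1167]
 [-0.0012 -1.     -0.0001]]
tool shift [-0.0013  0.0001 -0.0003]
```

View pics/side1.png

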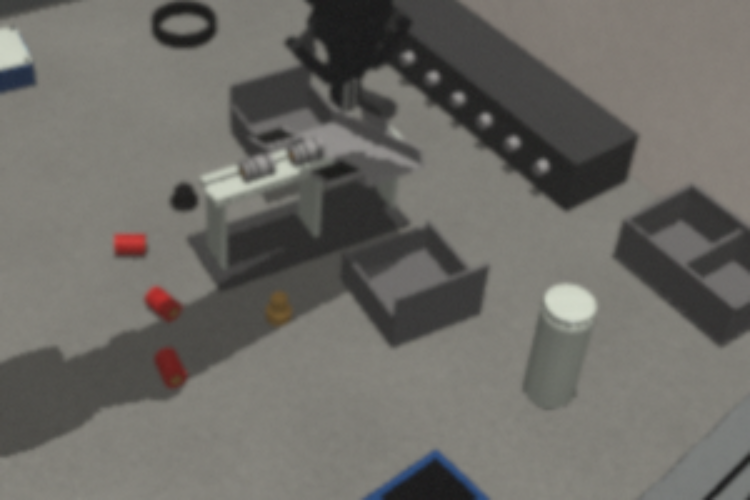

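View pics/top1.png

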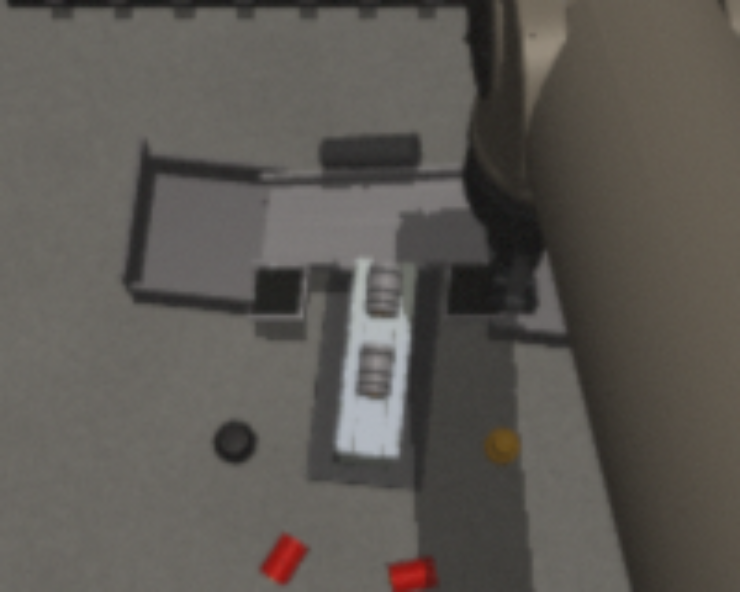

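The pictures show the shut fingers over the raised right tab (top view about (500,290), side view about (350,100)), with both barrels on the rail. I press next.

jog_arm:
  motion:
    - [0, [0, 0.026, 0], [0, 0, 0]]
    - [0, [0, 0.026, 0], [0, 0, 0]]
    - [0, [0, 0.02, 0], [0, 0, 0]]
    - [0, [0, 0.008, 0], [0, 0, 0]]
    - [0, [0, 0.008, 0], [0, 0, 0]]
    - [0, [0, 0.008, 0], [0, 0, 0]]
    - [0, [0, 0.008, 0], [0, 0, 0]]
    - [0, [0, 0, 0], [0, 0, 0]]

```text
clock: 3.12
tcp_pos: [0.553, -0.103, 0.1454]
orientation: [-1.151, 1.298, -1.296]
contact_force: [-0.8, 0.2, -0.4]
grip_width: 0.0003
```

jog_arm:
  motion:
    - [0, [0, 0.007, 0], [0, 0, 0]]
    - [0, [0, 0.007, 0], [0, 0, 0]]
    - [0, [0, 0.007, 0], [0, 0, 0]]
    - [0, [0, 0.005, 0], [0, 0, 0]]
    - [0, [0, 0, 0], [0, 0, 0]]
    - [0, [0, 0, 0], [0, 0, 0]]
    - [0, [0, 0, 0], [0, 0, 0]]

```text
clock: 3.7
tcp_pos: [0.5536, -0.1026, 0.1204]
orientation: [-1.15, 1.296, -1.297]
contact_force: [0.6, -0.0, 1.0]
grip_width: 0.0
```

Run:
```python
from h import *
state()
f=r.grab_frame("side"); cv2.imwrite("pics/side2.png",cv2.resize(f["image"][130:330,230:530],None,fx=2.5,fy=2.5)[:,:,::-1])
```

```text
t 3.7 tcp [ 0.5536 -0.1026  0.1204] feeder [-0.0468 -0.0723  0.1204] F [ 0.6256 -0.0182  1.0488] w 5.843537284621193e-06
tool axes cols
 [[-0.1189  0.0003  0.9929]
 [-0.9929  0.     -0.1189]
 [-0.0001 -1.      0.0003]]
```

View pics/side2.png

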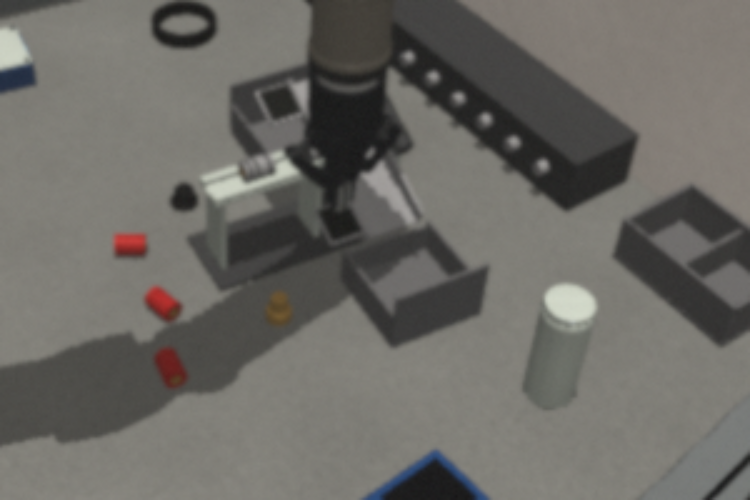

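The gate is over: the right tab is low at (340,222), the left one raised at (280,100). I lift, then go behind the rear barrel.

jog_arm:
  motion:
    - [0, [0, -0.03, 0], [0, 0, 0]]
    - [0, [0, -0.03, 0], [0, 0, 0]]
    - [0, [0, -0.03, 0], [0, 0, 0]]
    - [0, [-0.018, 0, -0.027], [0, 0, 0]]
    - [0, [-0.018, 0, -0.027], [0, 0, 0]]
    - [0, [-0.018, 0, -0.027], [0, 0, 0]]
    - [0, [-0.018, 0, -0.027], [0, 0, 0]]
    - [0, [0, 0, 0], [0, 0, 0]]
    - [0, [0, 0, 0], [0, 0, 0]]

```text
clock: 4.5
tcp_pos: [0.454, -0.0175, 0.211]
orientation: [-1.152, 1.293, -1.296]
contact_force: [-0.5, -1.1, 0.2]
grip_width: -0.0
```

Run:
```python
from h import *
delta(F(-.155,0,.136))
f=r.grab_frame("top"); cv2.imwrite("pics/top3.png",cv2.resize(f["image"][90:250,220:420],None,fx=3.7,fy=3.7)[:,:,::-1])
P=cloud(f)
b=np.zeros(P.shape[:2],bool);b[150:215,300:340]=1
q=P[b]; x=(q[:,:2]-O)@fx; y=(q[:,:2]-O)@fy; k=(abs(y)<.006)&(q[:,2]<.14)&(x<-.01)&(x>-.17)
i=np.argsort(x[k]); print(np.c_[x[k][i],q[k][i,2]][::3].T*1000)
print("right chute/tab z",[ (uv,P[uv[1],uv[0]]) for uv in((345,170),(350,150),(293,168))])
```

```text
t 4.5 tcp [ 0.454  -0.0175  0.211 ] feeder [-0.1558  0.0004  0.211 ] F [-0.4732 -1.0949  0.2109] w -2.826406512251917e-05
tool axes cols
 [[-0.1163  0.0011  0.9932]
 [-0.9932 -0.0009 -0.1163]
 [ 0.0008 -1.      0.0012]]
tool shift [0.0004 0.075  0.0007]
[]
right chute/tab z [((345, 170), array([ 0.4259, -0.0431,  0.5941])), ((350, 150), array([ 0.4589, -0.0524,  0.574 ])), ((293, 168), array([0.4399, 0.0247, 0.5557]))]
```

View pics/top3.png

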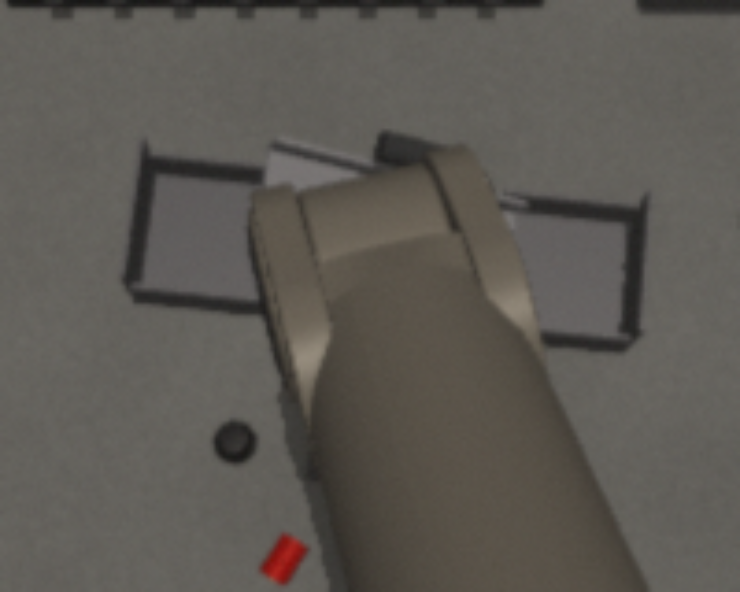

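jog_arm:
  motion:
    - [0, [0, 0.025, 0], [0, 0, 0]]
    - [0, [0, 0.025, 0], [0, 0, 0]]
    - [0, [0, 0.015, 0], [0, 0, 0]]
    - [0, [0, 0.01, 0], [0, 0, 0]]
    - [0, [0, 0, 0], [0, 0, 0]]
    - [0, [0, 0, 0], [0, 0, 0]]

```text
clock: 5.05
tcp_pos: [0.4554, -0.0187, 0.1353]
orientation: [-1.15, 1.297, -1.297]
contact_force: [1.3, -0.2, 0.5]
grip_width: 0.0002
```

Run:
```python
from h import *
state()
f=r.grab_frame("side"); cv2.imwrite("pics/side4.png",cv2.resize(f["image"][140:280,270:440],None,fx=4.2,fy=4.2,interpolation=cv2.INTER_CUBIC)[:,:,::-1])
```

```text
t 5.05 tcp [ 0.4554 -0.0187  0.1353] feeder [-0.1543 -0.0006  0.1353] F [ 1.3126 -0.1916  0.4628] w 0.000215170200679367
tool axes cols
 [[-0.1197 -0.0002  0.9928]
 [-0.9928  0.0003 -0.1197]
 [-0.0003 -1.     -0.0003]]
```

View pics/side4.png

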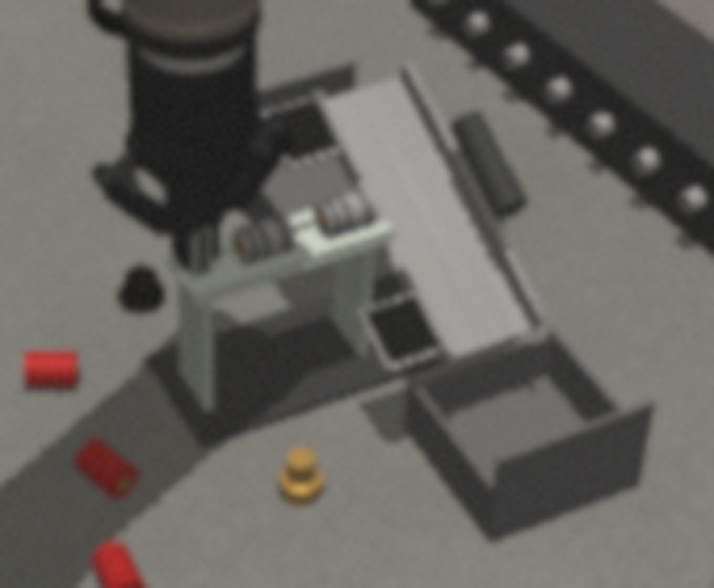

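Fingertips stand behind the rear barrel (200,250), both barrels in line on the rail, and the chute tilts to the right tray. Pushing slowly.

jog_arm:
  motion:
    - [0, [0, 0, 0.0025], [0, 0, 0]]
    - [0, [0, 0, 0.0025], [0, 0, 0]]
    - [0, [0, 0, 0.0025], [0, 0, 0]]
    - [0, [0, 0, 0.0025], [0, 0, 0]]
    - [0, [0, 0, 0.0025], [0, 0, 0]]
    - [0, [0, 0, 0.0025], [0, 0, 0]]
    - [0, [0, 0, 0.0025], [0, 0, 0]]
    - [0, [0, 0, 0.0025], [0, 0, 0]]
    - [0, [0, 0, 0.0025], [0, 0, 0]]
    - [0, [0, 0, 0.0025], [0, 0, 0]]

```text
clock: 5.93
tcp_pos: [0.4797, -0.0214, 0.1352]
orientation: [-1.151, 1.297, -1.296]
contact_force: [-0.8, 0.6, 1.0]
grip_width: -0.0
```

jog_arm:
  motion:
    - [0, [0, 0, 0.0025], [0, 0, 0]]
    - [0, [0, 0, 0.0025], [0, 0, 0]]
    - [0, [0, 0, 0.0025], [0, 0, 0]]
    - [0, [0, 0, 0.0025], [0, 0, 0]]
    - [0, [0, 0, 0.0025], [0, 0, 0]]
    - [0, [0, 0, 0.0025], [0, 0, 0]]
    - [0, [0, 0, 0.0025], [0, 0, 0]]
    - [0, [0, 0, 0.0025], [0, 0, 0]]
    - [0, [0, 0, 0.0025], [0, 0, 0]]
    - [0, [0, 0, 0.0025], [0, 0, 0]]

```text
clock: 6.77
tcp_pos: [0.5045, -0.0243, 0.1353]
orientation: [-1.151, 1.297, -1.296]
contact_force: [-0.1, -0.0, 0.0]
grip_width: -0.0
```

Run:
```python
from h import *
state()
f=r.grab_frame("side"); cv2.imwrite("pics/side5.png",cv2.resize(f["image"][140:280,270:440],None,fx=4.2,fy=4.2,interpolation=cv2.INTER_CUBIC)[:,:,::-1])
```

```text
t 6.7667 tcp [ 0.5045 -0.0243  0.1353] feeder [-0.1049 -0.0004  0.1353] F [-0.0582 -0.0402  0.0416] w -8.525726887970243e-06
tool axes cols
 [[-0.1189 -0.0002  0.9929]
 [-0.9929 -0.     -0.1189]
 [ 0.     -1.     -0.0002]]
```

View pics/side5.png

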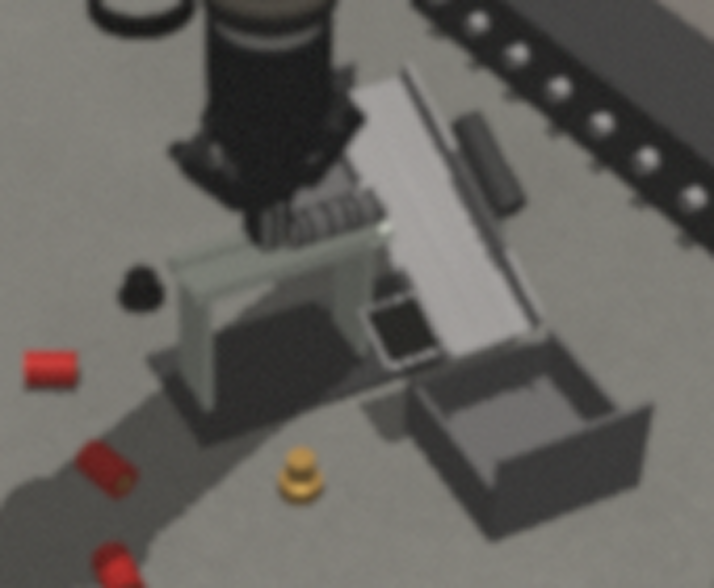

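Rear barrel has met the front one; both sit at the rail's open end (300–380,215). Continuing.

jog_arm:
  motion:
    - [0, [0, 0, 0.0025], [0, 0, 0]]
    - [0, [0, 0, 0.0025], [0, 0, 0]]
    - [0, [0, 0, 0.0025], [0, 0, 0]]
    - [0, [0, 0, 0.0025], [0, 0, 0]]
    - [0, [0, 0, 0.0025], [0, 0, 0]]
    - [0, [0, 0, 0.0025], [0, 0, 0]]
    - [0, [0, 0, 0.0025], [0, 0, 0]]
    - [0, [0, 0, 0.0025], [0, 0, 0]]
    - [0, [0, 0, 0.0025], [0, 0, 0]]
    - [0, [0, 0, 0.0025], [0, 0, 0]]

```text
clock: 7.65
tcp_pos: [0.5296, -0.0274, 0.1353]
orientation: [-1.15, 1.296, -1.297]
contact_force: [-0.9, 0.1, 0.0]
grip_width: 0.0001
```

jog_arm:
  motion:
    - [0, [0, 0, 0.0025], [0, 0, 0]]
    - [0, [0, 0, 0.0025], [0, 0, 0]]
    - [0, [0, 0, 0.0025], [0, 0, 0]]
    - [0, [0, 0, 0], [0, 0, 0]]
    - [0, [0, 0, 0], [0, 0, 0]]

```text
clock: 8.07
tcp_pos: [0.5369, -0.0282, 0.1353]
orientation: [-1.15, 1.296, -1.297]
contact_force: [0.2, 0.0, 0.9]
grip_width: 0.0002
```

Run:
```python
from h import *
state()
f=r.grab_frame("side"); cv2.imwrite("pics/side6.png",cv2.resize(f["image"][140:280,270:440],None,fx=4.2,fy=4.2,interpolation=cv2.INTER_CUBIC)[:,:,::-1])
```

```text
t 8.0667 tcp [ 0.5369 -0.0282  0.1353] feeder [-0.0723 -0.0003  0.1353] F [0.214  0.0277 0.8626] w 0.00023389963081609015
tool axes cols
 [[-0.1189  0.0002  0.9929]
 [-0.9929  0.0001 -0.1189]
 [-0.0001 -1.      0.0002]]
```

View pics/side6.png

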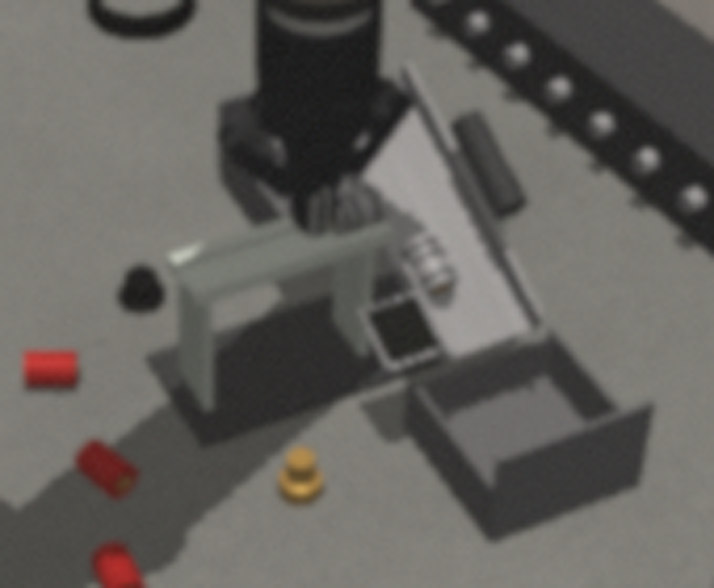

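The front barrel is on the chute, at (430,265), heading down and turned somewhat. I wait for it.

jog_arm:
  motion:
    - [0, [0, 0, 0], [0, 0, 0]]
    - [0, [0, 0, 0], [0, 0, 0]]
    - [0, [0, 0, 0], [0, 0, 0]]
    - [0, [0, 0, 0], [0, 0, 0]]
    - [0, [0, 0, 0], [0, 0, 0]]
    - [0, [0, 0, 0], [0, 0, 0]]
    - [0, [0, 0, 0], [0, 0, 0]]
    - [0, [0, 0, 0], [0, 0, 0]]

```text
clock: 8.78
tcp_pos: [0.5366, -0.0282, 0.1353]
orientation: [-1.15, 1.296, -1.297]
contact_force: [0.0, 0.5, 0.5]
grip_width: 0.0001
```

Run:
```python
from h import *
f=r.grab_frame("side"); cv2.imwrite("pics/side7.png",cv2.resize(f["image"][140:280,270:440],None,fx=4.2,fy=4.2,interpolation=cv2.INTER_CUBIC)[:,:,::-1])
```

```text
(no output)
```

View pics/side7.png

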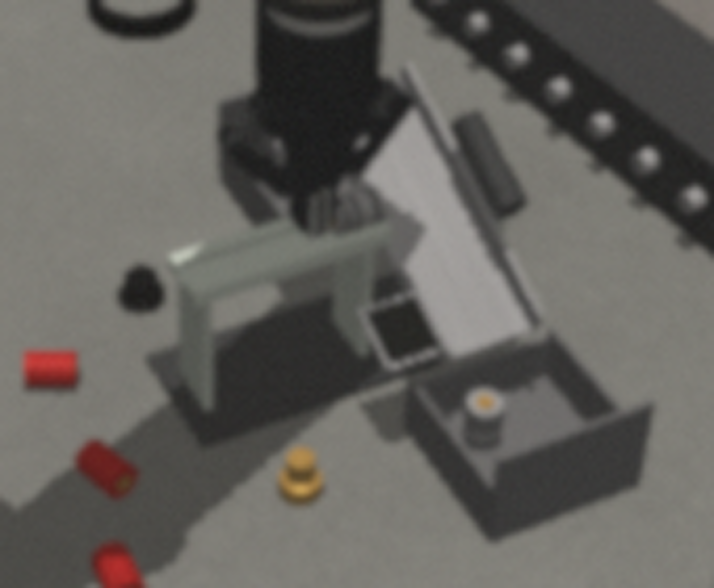

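The front barrel stands upright in the right tray (485,415). The rear one comes next.

jog_arm:
  motion:
    - [0, [0, 0, 0.0025], [0, 0, 0]]
    - [0, [0, 0, 0.0025], [0, 0, 0]]
    - [0, [0, 0, 0.0025], [0, 0, 0]]
    - [0, [0, 0, 0.0025], [0, 0, 0]]
    - [0, [0, 0, 0.0025], [0, 0, 0]]
    - [0, [0, 0, 0.0025], [0, 0, 0]]
    - [0, [0, 0, 0.0025], [0, 0, 0]]
    - [0, [0, 0, 0.0025], [0, 0, 0]]
    - [0, [0, 0, 0.0025], [0, 0, 0]]
    - [0, [0, 0, 0.0025], [0, 0, 0]]

```text
clock: 9.67
tcp_pos: [0.5617, -0.0312, 0.1353]
orientation: [-1.15, 1.296, -1.297]
contact_force: [-0.8, 0.2, 0.3]
grip_width: -0.0001
```

jog_arm:
  motion:
    - [0, [0, 0, 0.0025], [0, 0, 0]]
    - [0, [0, 0, 0.0025], [0, 0, 0]]
    - [0, [0, 0, 0.002], [0, 0, 0]]
    - [0, [0, 0, 0], [0, 0, 0]]
    - [0, [0, 0, 0], [0, 0, 0]]
    - [0, [0, 0, 0], [0, 0, 0]]

```text
clock: 10.17
tcp_pos: [0.5684, -0.032, 0.1353]
orientation: [-1.15, 1.297, -1.296]
contact_force: [0.1, -0.3, -0.4]
grip_width: 0.0001
```

Run:
```python
from h import *
state()
f=r.grab_frame("side"); cv2.imwrite("pics/side8.png",cv2.resize(f["image"][140:280,270:440],None,fx=4.2,fy=4.2,interpolation=cv2.INTER_CUBIC)[:,:,::-1])
```

```text
t 10.1667 tcp [ 0.5684 -0.032   0.1353] feeder [-0.0406 -0.0004  0.1353] F [ 0.1181 -0.2947 -0.3788] w 5.563255266222935e-05
tool axes cols
 [[-0.119  -0.0001  0.9929]
 [-0.9929 -0.     -0.119 ]
 [ 0.     -1.     -0.0001]]
```

View pics/side8.png

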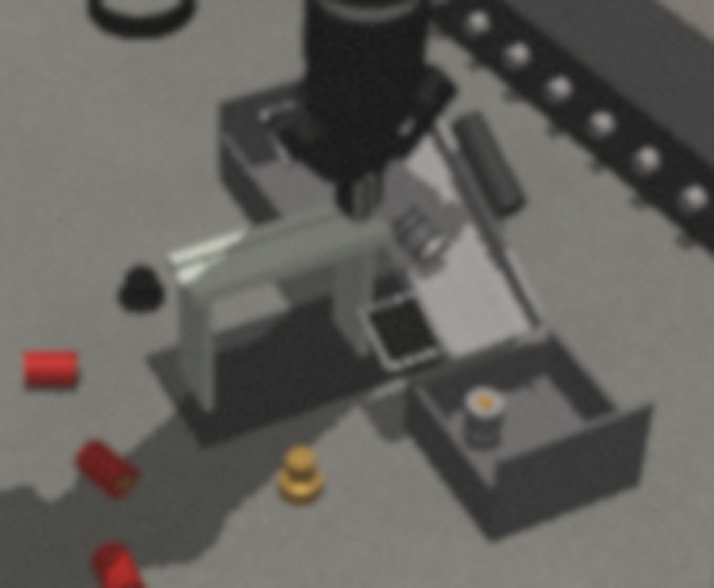

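The rear barrel is off the rail, rolling at (425,235), clear of the fingers. I hold, then withdraw upward.

jog_arm:
  motion:
    - [0, [0, 0, 0], [0, 0, 0]]
    - [0, [0, 0, 0], [0, 0, 0]]
    - [0, [0, 0, 0], [0, 0, 0]]
    - [0, [0, 0, 0], [0, 0, 0]]
    - [0, [0, -0.01, -0.005], [0, 0, 0]]
    - [0, [0, -0.02, -0.01], [0, 0, 0]]
    - [0, [0, -0.03, 0], [0, 0, 0]]
    - [0, [0, -0.03, 0], [0, 0, 0]]
    - [0, [0, -0.03, 0], [0, 0, 0]]
    - [0, [0, 0, 0], [0, 0, 0]]

```text
clock: 11.05
tcp_pos: [0.5564, -0.0296, 0.2622]
orientation: [-1.143, 1.289, -1.301]
contact_force: [1.4, 0.6, 0.6]
grip_width: -0.0001
```

jog_arm:
  motion:
    - [0, [0.036, 0, -0.014], [0, 0, 0]]
    - [0, [0.036, 0, -0.014], [0, 0, 0]]
    - [0, [0.036, 0, -0.014], [0, 0, 0]]
    - [0, [0.036, 0, -0.014], [0, 0, 0]]
    - [0, [0.036, 0, -0.014], [0, 0, 0]]
    - [0, [0.036, 0, -0.014], [0, 0, 0]]
    - [0, [0.036, 0, -0.014], [0, 0, 0]]
    - [0, [0.036, 0, -0.014], [0, 0, 0]]
    - [0, [0.036, 0, -0.014], [0, 0, 0]]
    - [0, [0.036, 0, -0.014], [0, 0, 0]]

```text
clock: 11.88
tcp_pos: [0.3704, -0.3722, 0.2561]
orientation: [-1.15, 1.296, -1.297]
contact_force: [1.5, -0.6, 0.2]
grip_width: -0.0003
```

jog_arm:
  motion:
    - [0, [0.036, 0, -0.014], [0, 0, 0]]
    - [0, [0.036, 0, -0.014], [0, 0, 0]]
    - [0, [0.036, 0, -0.014], [0, 0, 0]]
    - [0, [0, 0, 0], [0, 0, 0]]
    - [0, [0, 0, 0], [0, 0, 0]]
    - [0, [0, 0, 0], [0, 0, 0]]

```text
clock: 12.38
tcp_pos: [0.3175, -0.4725, 0.2555]
orientation: [-1.15, 1.296, -1.296]
contact_force: [0.2, -0.1, -0.1]
grip_width: 0.0001
```

Run:
```python
from h import *
state()
f=r.grab_frame("top"); save(f,"top9"); cv2.imwrite("pics/top9z.png",cv2.resize(f["image"][110:240,230:410],None,fx=4.4,fy=4.4,interpolation=cv2.INTER_CUBIC)[:,:,::-1])
P=cloud(f)
import pickle; Q=cloud(pickle.load(open("top0.pkl","rb")))
for uv in((345,170),(350,150),(293,168)): print(uv,P[uv[1],uv[0]])
m=np.zeros(P.shape[:2],bool);m[145:185,350:400]=1
m&=(P[...,2]>.012)&(P[...,2]<.04)
q=P[m]; k=np.array([toF(p) for p in q]); k=k[(k[:,1]<-.11)&(k[:,1]>-.2)&(abs(k[:,0])<.05)]; print(len(k),k[::6])
```

```text
t 12.3833 tcp [ 0.3175 -0.4725  0.2555] feeder [-0.2374 -0.4676  0.2555] F [ 0.1959 -0.1042 -0.0871] w 7.867669130204632e-05
tool axes cols
 [[-0.1189  0.0006  0.9929]
 [-0.9929  0.0006 -0.1189]
 [-0.0007 -1.      0.0005]]
(345, 170) [ 0.5623 -0.0897  0.0904]
(350, 150) [ 0.6261 -0.1075  0.0668]
(293, 168) [0.5546 0.047  0.1432]
288 [[ 0.0467 -0.1908  0.0265]
 [ 0.0341 -0.1905  0.0178]
 [ 0.0192 -0.1905  0.0369]
 [ 0.0024 -0.1169  0.0357]
 [-0.0013 -0.1196  0.0392]
 [-0.0049 -0.1141  0.0394]
 [ 0.0077 -0.1908  0.0251]
 [-0.0059 -0.1233  0.036 ]
 [ 0.0082 -0.1904  0.0126]
 [-0.0083 -0.1265  0.0352]
 [-0.0024 -0.1564  0.0259]
 [-0.0023 -0.1914  0.0395]
 [-0.0059 -0.1455  0.0234]
 [-0.005  -0.1623  0.0268]
 [-0.0024 -0.1908  0.0288]
 [-0.0149 -0.1239  0.0366]
 [-0.0094 -0.1536  0.0285]
 [-0.0078 -0.1707  0.0296]
 [-0.0178 -0.1132  0.0323]
 [-0.0092 -0.1445  0.0132]
 [-0.0113 -0.1598  0.027 ]
 [-0.0098 -0.1768  0.0286]
 [-0.02   -0.1193  0.0318]
 [-0.0161 -0.1509  0.0303]
 [-0.0139 -0.1683  0.0291]
 [-0.0184 -0.113   0.0123]
 [-0.0171 -0.1494  0.0223]
 [-0.0157 -0.1665  0.0239]
 [-0.0148 -0.1912  0.0308]
 [-0.0203 -0.1577  0.0263]
 [-0.0181 -0.1752  0.0251]
 [-0.0216 -0.1561  0.0192]
 [-0.0213 -0.1725  0.0252]
 [-0.0219 -0.1714  0.0155]
 [-0.027  -0.1917  0.0322]
 [-0.0452 -0.115   0.0363]
 [-0.0457 -0.1109  0.0242]
 [-0.0449 -0.1275  0.0287]
 [-0.0452 -0.1435  0.0368]
 [-0.0445 -0.1239  0.0129]
 [-0.0461 -0.1394  0.0266]
 [-0.0455 -0.1558  0.0317]
 [-0.0451 -0.172   0.0371]
 [-0.0463 -0.1465  0.0183]
 [-0.0454 -0.1632  0.022 ]
 [-0.0458 -0.179   0.0309]
 [-0.0458 -0.165   0.0122]
 [-0.0454 -0.1841  0.0193]]
```

View pics/top9z.png

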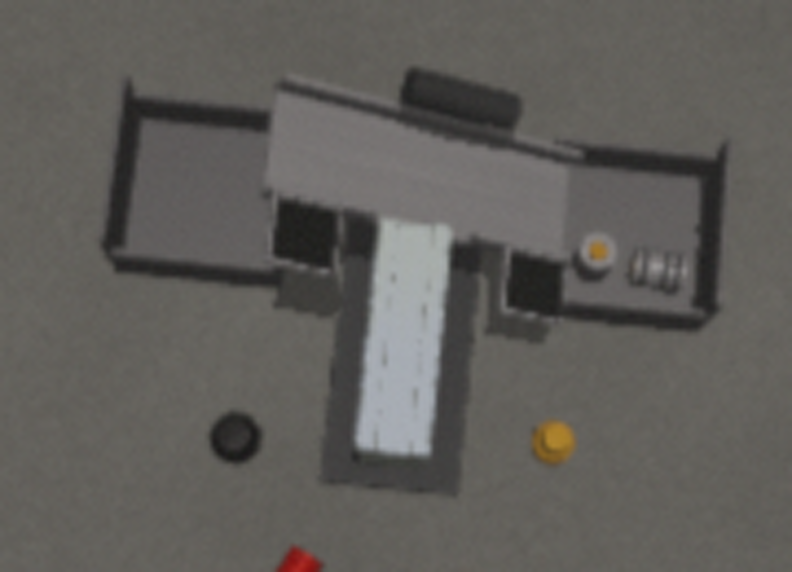

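View pics/top9.png

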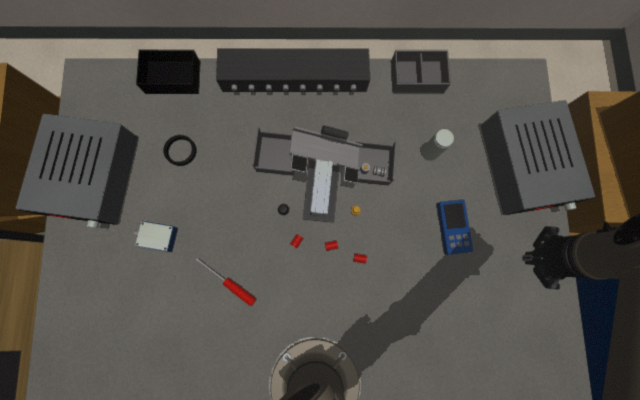

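Both barrels are in the right tray: one stands at zoom (598,252) and one lies at (658,268). The gate is at its right stop, the rail is empty, and the bystanders haven't moved.

```bash
python3 -c "
from bench import r
print(r.hand_in())"
```

```text
the job is handed in; nothing more can be done
None
```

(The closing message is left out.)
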